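# Shut the sprung chamber lid and bolt it

## Robot

A 6-joint arm with a two-finger parallel gripper is mounted at the origin on the work surface. World frame = base frame: x ahead of the robot, y to its left, z up, the work surface at z = 0. Lengths are in m, angles in degrees, forces in N, time in s.
With the tool pointing down it reaches from about 0.375 to 0.9 m from the base axis. Payload 3.1 kg.
Tool frame: the origin (TCP) lies on the centre line of the jaws, within the pads' length; the fingertips stand 25 mm ahead of it and the grasp point (between the pads) lies 6 mm ahead of it; z points along the fingers, y is the line along which they close (so a half turn about z gives the same grasp; the last joint's range is limited). The gripper opens to 87 mm and grips with 3 to 60 N. Pads are 19 mm wide; open, the fingers measure 117 mm over their backs; the gripper's body (75 mm by 190 mm) begins 51 mm behind the grasp point.
Start: joints at [-74.628, 30.224, 82.088, -0, 67.689, -10.227], TCP at [0.27, -0.564, 0.248] pointing down, gripper open.
Joint ranges: [-176.69, 176.69], [-43.24, 126.21], [12.49, 139.97], [-82, 262], [0, 151.66], [-163.58, 163.58]. Speed limits (degrees/s): [159.86, 159.86, 180, 180, 180, 180].

## Interface

Orientations are given as a 3x3 rotation matrix whose columns are the frame's x, y, z axes.
In Python, from rig import * gives the robot as it stands.
- The arm moves only by the tool step_arm, never from a script. Its argument "steps" is a list of rows, each a list of 7 numbers: the shift along the tool's x, y, z normalised to -1 to 1, where 1 is 0.3 m, then the turn, a rotation vector about the tool's x, y, z normalised to -1 to 1, where 1 is 45 degrees, then the gripper's target within -1 to 1 (shut at 1, half-way at 0, fully open at -1). A call has 1 to 8 rows; each row is the pose to reach, as a shift and turn from the pose commanded when the call began, along the tool's axes at that moment; what a row does not reach only later rows make up. A row lasts 1/12 s, in which the tool goes at most 41.7 mm and 7.16 degrees, less where a joint would pass 70% of its speed; a pose out of reach is approached as far as the arm can. A call with a number of a shift or a turn outside -1 to 1 is refused whole. A call with a gripper value outside its range is refused whole. The fingers move at their own pace and stop on an object; the grip force is fixed at half the most. Time passes only in rows, so rows that repeat a pose let the fingers close. It gives the time, the measured TCP pose, the force, the opening and the grip force at its end, in the units of the state.
- read_state(): the state, without advancing time (a new reading comes with each control period).
- capture(name): name is "scene" or "top"; returns a dict with "image" (420x560x3 uint8, red, green, blue), "vertical_fov" (degrees; the focal length in pixels is half the picture's height over the tangent of half this angle, whatever the lens; pixels are square), "cx", "cy" (the principal point, pixels), "world_from_camera" (4x4, takes a point from camera to world coordinates). Camera axes: x right, y down, z forward; pixel columns grow to the right and rows downward; lengths in m; the calibration is good to about 2 mm. A picture is of the moment at which its call begins. There is no depth.
- hand_in(): hands the job in; it is judged then, once.
The state is a dict: "time_s": time; "joint_positions": joint angles; "qvel": joint speeds; "tau": joint torques, N m; "position": TCP position; "tcp_rot": TCP orientation; "force": force on the tool from outside, world axes, zero at the start; "moment": the same for the moment, N m; "opening": opening from 0.0 (shut) to 1.0 (fully open); "grasp_force": force on a finger pad.
Only numpy, scipy, OpenCV 4.12 (cv2) and the standard library are available. Lean on these libraries where they do the work, as an engineer would, in place of code of your own. Each camera call takes 0.05 s, during which the arm holds its last target. There are 200 camera calls.

## Task

Shut the instrument's sprung sample-chamber lid and lock it with the barrel bolt on top: with the bolt still drawn back, press the lid down until it bears on its rests, keep it pressed down, and slide the bolt across by its thumb tab, through the keeper, until its tip comes up against the stop behind. Press and push no harder than a firm thumb (never more than about 30 N on the rests, the keeper or the stop), leave the bottle, the mouse and the tray where they are, then let go.

Things in the scene. Friction and masses are not known exactly. Their poses are not given: they have to be found in the camera images.
- instrument: Cream bench instrument, fixed, 270 (x) x 360 (y) x 100 mm high, turned by up to 0.3 rad. Origin under its centre; x to its rear (hinge side), y to its left seen from the front (the way the bolt shoots), z up. Flat deck at z = 100. A dark grey lid covers its chamber. All mm below are in this frame.
- lid_hinge (a point): Middle of the lid's hinge line (parallel to y): x = 85, y = -30, z = 108. The lid is a plate 195 (front to rear) x 200 x 12 mm; at angle 0 its top is at z = 114, its front edge at x = -110. A steel barrel bolt lies on it, parallel to y: a 12 mm rod, axis 165 in front of the hinge line and 18 above it in the lid's frame (x = -80, z = 126 at angle 0).
- lid (a joint): Lid angle (rad): 0 is level; positive lifts the front edge. Shut, it bears on the rests somewhere between 0 and 0.033 (their height differs each time: feel for it). A hinge spring holds it open at about 0.3 and always pushes it up: just holding it near shut takes 5 to 10 N down at the bolt. Keep it pressed until the tip is under the keeper's bridge. Slight hinge friction.
- bolt (a joint): Bolt travel (m) along the instrument's +y: 0 is fully drawn back; the tip enters the keeper's mouth at 0.014 and meets the stop somewhere between 0.036 and 0.044 (differs each time: feel for it). Starts at 0 to 0.006. Sliding friction about 2.5 N, more under load; it stays where it is left.
- tab_top (a point): Centre of the top of the bolt's upright steel thumb tab, a block 20 (x) x 14 (y) mm standing 30 mm proud of the rod. It tilts with the lid; at lid angle 0 it is at x = -80, y = -42 + travel, z = 162. 35 mm or more is free on both sides of it along the rod; beyond lie two low guides on the lid, 30 mm wide, tops 5.5 mm above the rod.
- bolt_tip (a point): The rounded free end of the rod (12 mm diameter), on its axis, 104 mm ahead of the tab's centre along y.
- keeper: Steel keeper on the deck at the lid's left edge, 34 (x) x 22 (y) x 48 mm high: two cheeks 22 mm apart and a bridge between them, open to -y and +y. The bridge is set only 2 mm above the rod of the shut lid: with the lid a few mm up, the tip stubs on it; released, the lid rises against it. Origin on the deck in the plane of the mouth; axes as the instrument's.
- keeper_mouth (a point): Point in the plane of the keeper's open mouth, 26 mm above the deck, on the rod's axis at lid angle 0; y leads through the keeper, the bridge is 20 mm long.
- rests: Two sockets on the deck under the lid's front corners (x = -108, y = -115 and 55) with black rubber pads 12 x 20 mm, screw-adjusted: their tops lie between z = 102 and 108, set anew each time and not given. The shut lid bears on them; rigid. The body's origin is the instrument's.
- reagent_bottle: White plastic reagent bottle with a dark cap, 68 mm diameter, 150 mm tall, loose, left of the instrument; origin under its centre. Leave it alone.
- mouse: Grey computer mouse 105 x 60 x 32 mm, loose, right of the instrument; origin under its centre. Leave it alone.
- vial_tray: White divided tray 90 x 130 x 35 mm, loose, right of the instrument; origin under its centre. Leave it alone.
- stop: Steel end wall behind the keeper, 34 (x) x 8 x 42 mm, with a screw-adjusted stop plate in front that ends the bolt's travel, rigid; the plate's depth is set anew each time, 22 to 30 mm behind the keeper's mouth, and not given. The body's origin is the keeper's.

How it is judged:
By the outcome, as a careful person would: the job done as asked, in the order asked, and still so for the second after the job is handed in, with the robot touching nothing.
It also fails if it takes over 58 s, if anything falls off the work surface, if the arm or the gripper's body presses on something with over 40 N, if the wrist force passes 120 N, or if a joint passes its speed limit or range.

## Working session

There is one attempt and no reset: what is moved stays moved. The work goes in short steps, Python scripts to look and compute and a tool call to move; the robot and the scene stay as the last step left them, time stands still between calls to the robot, and variables do not carry over. Pictures are saved under pics/ and viewed, at most 10 in all, crops included, and the job is handed in when it is done.

Besides the shell and the picture viewer there is one more tool, called after ">>>" by a JSON object that holds its "name" and its "arguments". step_arm: Moves the arm, as the interface text tells. Scaled input: -1 to 1 covers 0.3 m each way for a shift and 45 degrees each way for a turn. Its arguments: {"type":"object","properties":{"steps":{"type":"array"}},"required":["steps"]}

```bash
mkdir -p pics; python3 - <<'E'
from rig import *
import cv2,numpy as np
s=read_state();print({k:np.round(v,3).tolist() for k,v in s.items()})
for n in("scene","top"):
    c=capture(n);cv2.imwrite(f"pics/{n}0.png",c["image"][:,:,::-1]);print(n,c["vertical_fov"],c["cx"],c["cy"],np.round(c["world_from_camera"],3).tolist())
E
```

```text
{'time_s': 0.0, 'joint_positions': [-74.627, 30.277, 82.157, -0.002, 67.689, -10.226], 'qvel': [-0.082, 0.063, -0.015, -0.001, 0.04, -0.162], 'tau': [0.002, -44.003, -17.659, 0.064, 0.058, -0.0], 'position': [0.27, -0.563, 0.247], 'tcp_rot': [[0.902, 0.432, -0.001], [0.432, -0.902, 0.002], [0.0, -0.002, -1.0]], 'force': [-0.507, -0.271, 0.149], 'moment': [0.028, -0.009, -0.008], 'grasp_force': 0.0, 'opening': 1.002}
scene 57.487204941810226 277.6645463302189 202.81662083589572 [[-0.768, 0.338, -0.544, 1.092], [0.64, 0.426, -0.639, 0.647], [0.016, -0.839, -0.543, 0.665], [0.0, 0.0, 0.0, 1.0]]
top 46.07045465409823 285.0868698631893 206.946889912446 [[0.006, -0.996, 0.086, 0.462], [-1.0, -0.008, -0.018, 0.029], [0.019, -0.086, -0.996, 1.385], [0.0, 0.0, 0.0, 1.0]]
```

View pics/scene0.png

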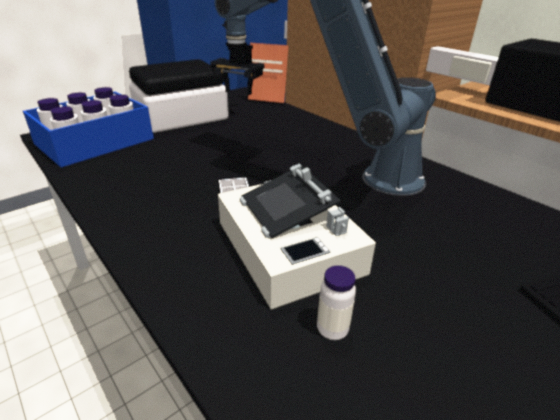

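View pics/top0.png

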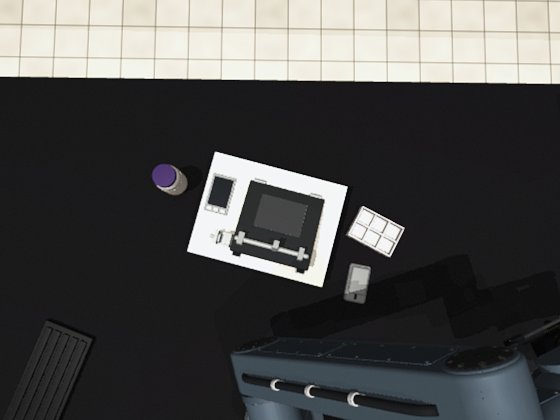

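The scene view shows the instrument with its lid open. In the top view the deck corners are near (216,152), (348,186), (323,287) and (187,252), the tab is near (276,245) and the keeper near (222,237). The front faces the robot.

```bash
cat > h.py <<'E'
from rig import *
import cv2,numpy as np
def f_of(c): return c["image"].shape[0]/2/np.tan(np.radians(c["vertical_fov"]/2))
def ray(c,u,v):
    T=np.array(c["world_from_camera"]);f=f_of(c)
    return T[:3,3],T[:3,:3]@np.array([(u-c["cx"])/f,(v-c["cy"])/f,1])
def onz(c,u,v,z):
    o,d=ray(c,u,v);return o+d*(z-o[2])/d[2]
def proj(c,p):
    T=np.array(c["world_from_camera"]);q=T[:3,:3].T@(np.array(p)-T[:3,3]);f=f_of(c)
    return f*q[0]/q[2]+c["cx"],f*q[1]/q[2]+c["cy"]
E
python3 - <<'E'
from h import *
c=capture("top");im=c["image"]
m=(im.min(2)>150).astype(np.uint8);m[:110]=0
m=cv2.morphologyEx(m,cv2.MORPH_OPEN,np.ones((3,3),np.uint8))
cs,_=cv2.findContours(m,0,2);k=max(cs,key=cv2.contourArea)
pts=np.array([onz(c,u,v,.1)[:2]*1000 for u,v in cv2.convexHull(k)[:,0]],np.float32)
(ctr,sz,a)=cv2.minAreaRect(pts);print(ctr,sz,a)
b=cv2.boxPoints((ctr,sz,a));print(b)
# yaw: instrument x axis closest to world x
th=np.radians(a); 
e=[b[1]-b[0],b[2]-b[1]]; s=min(e,key=lambda v:np.hypot(*v)); s=s if s[0]>0 else -s
yaw=np.arctan2(s[1],s[0]);print("yaw",yaw)
R=np.array([[np.cos(yaw),-np.sin(yaw)],[np.sin(yaw),np.cos(yaw)]])
W=lambda x,y,z:np.r_[np.array(ctr)/1000+R@[x/1000,y/1000],z/1000]
an=.3
def L(d,h,y,an): # lid frame: d in front of hinge, h above hinge
    return W(85-d*np.cos(an)-h*np.sin(an)*-1*-1 if 0 else 85-(d*np.cos(an)-h*np.sin(an)),y,108+d*np.sin(an)+h*np.cos(an))
big=cv2.resize(im[130:310,160:400],None,fx=3.3,fy=3.3,interpolation=cv2.INTER_CUBIC)[:,:,::-1].copy()
for an,col in((.25,(0,255,0)),(.3,(0,0,255)),(.35,(255,0,0))):
  for p in (L(165,54,-42,an),L(165,54,-36,an),L(195,6,70,an),L(195,6,-130,an)):
    u,v=proj(c,p);cv2.circle(big,(int((u+.5-160)*3.3),int((v+.5-130)*3.3)),2,col,-1)
for p in (W(-80,72,148),W(-80,52,126)):
    u,v=proj(c,p);cv2.circle(big,(int((u+.5-160)*3.3),int((v+.5-130)*3.3)),2,(255,0,255),-1)
cv2.imwrite("pics/t1.png",big)
for t in (0,.003,.006): print(W(-80,-42+t*1000,162),L(165,54,-42,.3))
E
```

```text
(542.1925048828125, 50.500213623046875) (361.4602355957031, 271.3990783691406) 75.50919342041016
[[ 365.58673   -90.525116]
 [ 628.352    -158.43585 ]
 [ 718.7983    191.52554 ]
 [ 456.03302   259.43628 ]]
yaw -0.25291228
[0.45422804 0.0298543  0.162     ] [0.47681351 0.02401716 0.208349  ]
[0.45497872 0.03275886 0.162     ] [0.47681351 0.02401716 0.208349  ]
[0.45572939 0.03566342 0.162     ] [0.47681351 0.02401716 0.208349  ]
```

View pics/t1.png

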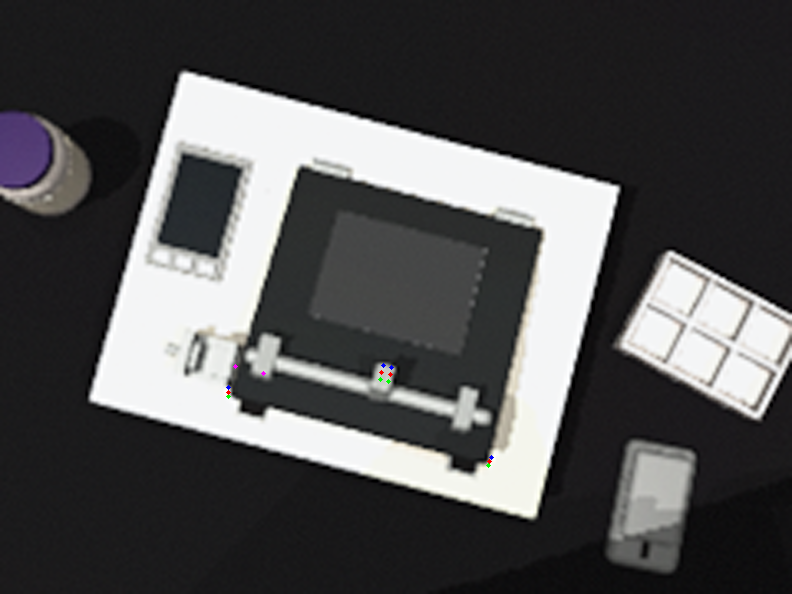

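>>> {"name": "step_arm", "arguments": {"steps": [[0.1, -0.1, -0.053, 0, 0, 0, 0.31], [0.2, -0.2, -0.053, 0, 0, 0, 0.31], [0.3, -0.3, -0.053, 0, 0, 0, 0.31], [0.4, -0.4, -0.053, 0, 0, 0, 0.31], [0.5, -0.5, -0.053, 0, 0, 0, 0.31], [0.59, -0.59, -0.053, 0, 0, 0, 0.31], [0.68, -0.68, -0.053, 0, 0, 0, 0.31], [0.735, -0.735, -0.053, 0, 0, 0, 0.31]]}}

```text
time_s: 0.82
position: [0.3735, -0.2649, 0.2631]
tcp_rot: [[0.901, 0.434, -0.001], [0.434, -0.901, 0.003], [0.0, -0.003, -1.0]]
force: [-0.2, -0.6, -1.0]
opening: 0.478
grasp_force: 0.0
```

>>> {"name": "step_arm", "arguments": {"steps": [[0.1, -0.1, -0.053, 0, 0, 0.14, 0.31], [0.2, -0.2, -0.053, 0, 0, 0.28, 0.31], [0.3, -0.3, -0.053, 0, 0, 0.42, 0.31], [0.4, -0.4, -0.053, 0, 0, 0.56, 0.31], [0.5, -0.5, -0.053, 0, 0, 0.7, 0.31], [0.6, -0.6, -0.053, 0, 0, 0.84, 0.31], [0.68, -0.68, -0.053, 0, 0, 0.89, 0.31], [0.735, -0.735, -0.053, 0, 0, 0.89, 0.31]]}}

```text
time_s: 1.48
position: [0.4734, 0.0149, 0.2793]
tcp_rot: [[0.968, -0.253, -0.0], [-0.253, -0.968, -0.0], [-0.0, 0.0, -1.0]]
force: [0.0, -0.1, 0.4]
opening: 0.346
grasp_force: 0.0
```

>>> {"name": "step_arm", "arguments": {"steps": [[0, 0, 0, 0, 0, 0, 0.31], [0, 0, 0, 0, 0, 0, 0.31]]}}

```text
time_s: 1.65
position: [0.4733, 0.0153, 0.2792]
tcp_rot: [[0.97, -0.244, -0.0], [-0.244, -0.97, -0.0], [-0.0, 0.0, -1.0]]
force: [-0.7, -0.2, 0.4]
opening: 0.347
grasp_force: 0.0
```

```bash
python3 - <<'E'
from h import *
s=read_state();print(s["time_s"],s["position"],s["force"],s["opening"],np.round(s["tcp_rot"],4).tolist())
c=capture("scene")
R=np.array(s["tcp_rot"]);p=np.array(s["position"])
print(proj(c,p+R@[0,0,.025]))
im=c["image"][110:270,180:400]
cv2.imwrite("pics/s1.png",cv2.resize(im,None,fx=3.6,fy=3.6,interpolation=cv2.INTER_CUBIC)[:,:,::-1])
E
```

```text
1.65 [0.47325498 0.01532318 0.27915448] [-0.70991168 -0.16192397  0.39329704] 0.3470289178648809 [[0.9698, -0.2441, -0.0004], [-0.2441, -0.9698, -0.0001], [-0.0004, 0.0002, -1.0]]
(np.float64(303.2226579088491), np.float64(150.0310329939232))
```

View pics/s1.png

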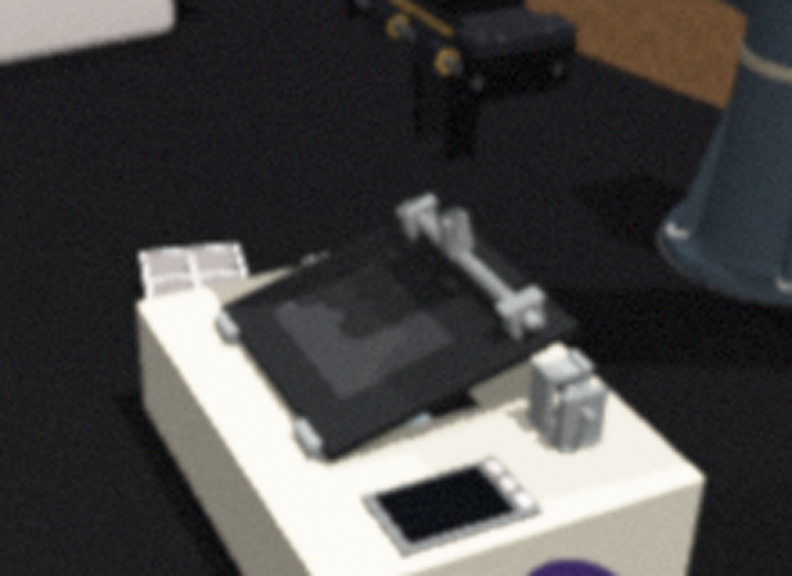

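The gripper hangs just in front of and above the tab. In the crop the tab top is near (455,212), i.e. image pixel (306,169).

```bash
cat >> h.py <<'E'
C=np.array([.5422,.0505]);yaw=-.2529
R2=np.array([[np.cos(yaw),-np.sin(yaw)],[np.sin(yaw),np.cos(yaw)]])
def I2W(x,y,z): return np.r_[C+R2@[x/1e3,y/1e3],z/1e3]
def W2I(p): return np.r_[R2.T@(np.array(p[:2])-C),p[2]]*1e3
def L(d,h,y,an): return I2W(85-(d*np.cos(an)-h*np.sin(an)),y,108+d*np.sin(an)+h*np.cos(an))
E
python3 - <<'E'
from h import *
s=capture("scene");t=capture("top")
o1,d1=ray(s,306.4-.3,168.9-.3);o2,d2=ray(t,276.2,242)
A=np.c_[d1,-d2];k,r,*_=np.linalg.lstsq(A,o2-o1,rcond=None);p=(o1+d1*k[0]+o2+d2*k[1])/2
print("tab tri",p,W2I(p),"res",np.sqrt(r))
for an in(.27,.3,.33):
  for tr in(0,6):
    q=L(165,54,-42+tr,an);print(an,tr,np.round(W2I(q),1),np.round(proj(s,q),1),np.round(proj(t,q),1))
print("now",W2I(read_state()["position"]))
E
```

```text
tab tri [0.47716193 0.02959952 0.20893343] [-57.7396987  -36.50900913 208.93343066] res [0.00564849]
0.27 0 [-59.6 -42.  204.1] [304.5 169.2] [277.4 244.2]
0.27 6 [-59.6 -36.  204.1] [305.6 170.2] [274.9 243.6]
0.3 0 [-56.7 -42.  208.3] [303.6 167.9] [277.7 243. ]
0.3 6 [-56.7 -36.  208.3] [304.7 168.9] [275.3 242.3]
0.33 0 [-53.6 -42.  212.6] [302.6 166.6] [278.  241.7]
0.33 6 [-53.6 -36.  212.6] [303.7 167.6] [275.6 241.1]
now [-57.60177096 -54.37466925 279.15285151]
```

>>> {"name": "step_arm", "arguments": {"steps": [[-0.035, -0.055, 0, 0, 0, 0.008, 0.31], [-0.035, -0.055, 0.05, 0, 0, 0.008, 0.31], [-0.035, -0.055, 0.1, 0, 0, 0.008, 0.31], [-0.035, -0.055, 0.15, 0, 0, 0.008, 0.31], [-0.035, -0.055, 0.19, 0, 0, 0.008, 0.31], [-0.035, -0.055, 0.22, 0, 0, 0.008, 0.31], [-0.035, -0.055, 0.235, 0, 0, 0.008, 0.31], [-0.035, -0.055, 0.235, 0, 0, 0.008, 0.31]]}}

```text
time_s: 2.47
position: [0.4666, 0.0307, 0.2081]
tcp_rot: [[0.966, -0.258, -0.002], [-0.258, -0.966, 0.0], [-0.002, 0.0, -1.0]]
force: [0.3, 0.7, 1.0]
opening: 0.347
grasp_force: 0.0
```

```bash
python3 - <<'E'
from h import *
s=read_state();print(s["time_s"],W2I(s["position"]),s["force"],s["opening"],np.round(s["tcp_rot"],4).tolist())
a=capture("scene")["image"][140:200,260:350];b=capture("top")["image"][215:275,230:320]
g=lambda i:cv2.resize(i,None,fx=4.4,fy=6*.73,interpolation=cv2.INTER_CUBIC)[:,:,::-1]
cv2.imwrite("pics/s2.png",np.vstack([g(a),g(b)]))
E
```

```text
2.4667 [-68.24731751 -38.05855409 208.05292454] [0.28152285 0.68076116 0.99303975] 0.34685429485488706 [[0.9662, -0.2577, -0.0021], [-0.2577, -0.9662, 0.0003], [-0.0021, 0.0003, -1.0]]
```

View pics/s2.png

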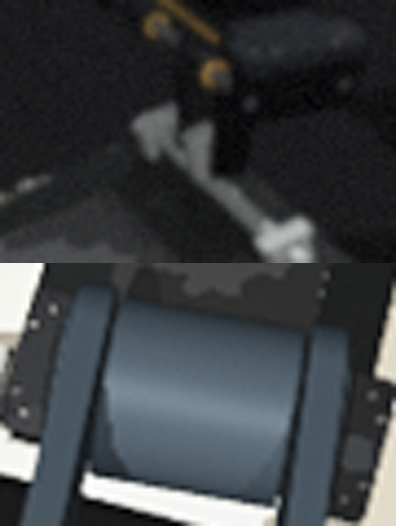

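The tab at (198,140) in the upper half sits between the two fingers. The top view is blocked by the arm. Next I lower along the lid's arc.

>>> {"name": "step_arm", "arguments": {"steps": [[0, 0, 0.01, 0, 0, 0, 0.31], [0, 0, 0.017, 0, 0, 0, 0.31], [-0.003, 0, 0.027, 0, 0, 0, 0.31], [-0.007, 0, 0.037, 0, 0, 0, 0.31], [-0.011, 0, 0.047, 0, 0, 0, 0.31], [-0.015, 0, 0.057, 0, 0, 0, 0.31], [-0.017, 0, 0.063, 0, 0, 0, 0.31], [-0.017, 0, 0.063, 0, 0, 0, 0.31]]}}

```text
time_s: 3.23
position: [0.462, 0.0332, 0.1896]
tcp_rot: [[0.967, -0.256, -0.001], [-0.256, -0.967, 0.0], [-0.001, 0.0, -1.0]]
force: [-0.1, 0.3, 0.4]
opening: 0.347
grasp_force: 0.2
```

>>> {"name": "step_arm", "arguments": {"steps": [[-0.003, 0, 0.01, 0, 0, 0, 0.31], [-0.006, 0, 0.02, 0, 0, 0, 0.31], [-0.008, 0, 0.03, 0, 0, 0, 0.31], [-0.01, 0, 0.037, 0, 0, 0, 0.31], [-0.012, 0, 0.043, 0, 0, 0, 0.31], [-0.013, 0, 0.047, 0, 0, 0, 0.31], [-0.013, 0, 0.047, 0, 0, 0, 0.31]]}}

```text
time_s: 3.82
position: [0.458, 0.0342, 0.1756]
tcp_rot: [[0.967, -0.256, -0.001], [-0.256, -0.967, 0.0], [-0.001, 0.0, -1.0]]
force: [-1.1, -0.4, 3.6]
opening: 0.344
grasp_force: 1.6
```

```bash
python3 - <<'E'
from h import *
s=read_state();print(s["time_s"],W2I(s["position"]),s["force"],s["opening"])
a=capture("scene")["image"][130:230,240:370]
cv2.imwrite("pics/s3.png",cv2.resize(a,None,fx=5.5,fy=5.5,interpolation=cv2.INTER_CUBIC)[:,:,::-1])
E
```

```text
3.8167 [-77.4473568  -36.85452621 175.56664573] [-1.12200052 -0.39857615  3.55964963] 0.34376729290392816
```

View pics/s3.png

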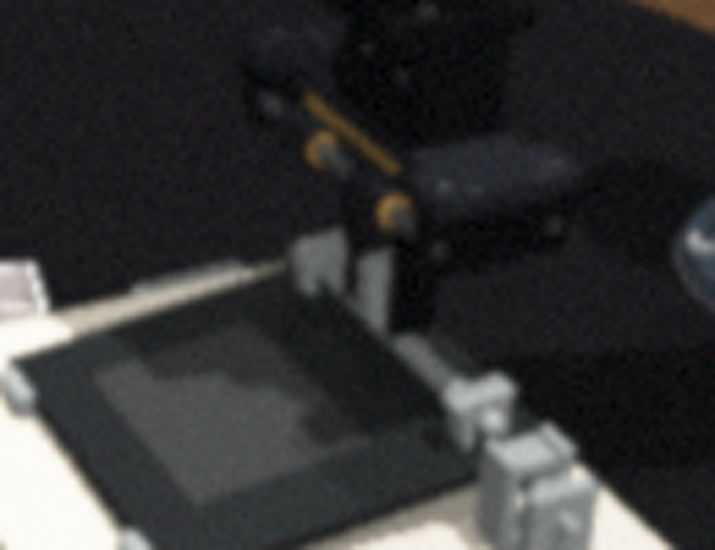

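The lid is now close to level. The tab at (375,290) is between the fingers, the fingertips rest on the rod, and the rod end is still short of the keeper.

>>> {"name": "step_arm", "arguments": {"steps": [[-0.001, 0, 0.007, 0, 0, 0, 0.31], [-0.002, 0, 0.014, 0, 0, 0, 0.31], [-0.003, 0, 0.02, 0, 0, 0, 0.31], [-0.004, 0, 0.025, 0, 0, 0, 0.31], [-0.004, 0, 0.025, 0, 0, 0, 0.31]]}}

```text
time_s: 4.28
position: [0.4564, 0.0346, 0.1681]
tcp_rot: [[0.967, -0.256, -0.002], [-0.256, -0.967, 0.0], [-0.002, 0.0, -1.0]]
force: [-2.9, 0.4, 4.6]
opening: 0.345
grasp_force: 2.3
```

>>> {"name": "step_arm", "arguments": {"steps": [[0, 0, 0.003, 0, 0, 0, 0.31], [-0.001, 0, 0.006, 0, 0, 0, 0.31], [-0.001, 0, 0.006, 0, 0, 0, 0.31]]}}

```text
time_s: 4.53
position: [0.4561, 0.0347, 0.1665]
tcp_rot: [[0.967, -0.256, -0.002], [-0.256, -0.967, 0.0], [-0.002, 0.0, -1.0]]
force: [-2.5, 1.0, 4.7]
opening: 0.347
grasp_force: 2.5
```

>>> {"name": "step_arm", "arguments": {"steps": [[0, 0, 0.003, 0, 0, 0, 0.31], [0, 0, 0.006, 0, 0, 0, 0.31], [0, 0, 0.006, 0, 0, 0, 0.31]]}}

```text
time_s: 4.78
position: [0.4557, 0.0348, 0.1646]
tcp_rot: [[0.967, -0.256, -0.003], [-0.256, -0.967, 0.001], [-0.003, 0.0, -1.0]]
force: [-3.4, 0.9, 4.8]
opening: 0.35
grasp_force: 2.8
```

>>> {"name": "step_arm", "arguments": {"steps": [[0, 0, 0.003, 0, 0, 0, 0.31], [0, 0, 0.006, 0, 0, 0, 0.31], [0, 0, 0.006, 0, 0, 0, 0.31]]}}

```text
time_s: 5.03
position: [0.4555, 0.0349, 0.1628]
tcp_rot: [[0.967, -0.256, -0.003], [-0.256, -0.967, 0.001], [-0.004, 0.0, -1.0]]
force: [-4.3, 1.0, 6.0]
opening: 0.346
grasp_force: 3.0
```

>>> {"name": "step_arm", "arguments": {"steps": [[-0.002, 0, 0.003, 0, 0, 0, 0.31], [-0.003, 0, 0.003, 0, 0, 0, 0.31]]}}

```text
time_s: 5.2
position: [0.4552, 0.0349, 0.1621]
tcp_rot: [[0.967, -0.255, -0.002], [-0.255, -0.967, 0.0], [-0.002, 0.0, -1.0]]
force: [-2.9, 0.7, 7.4]
opening: 0.347
grasp_force: 3.2
```

>>> {"name": "step_arm", "arguments": {"steps": [[0, 0, 0.003, 0, 0, 0, 0.31], [0, 0, 0.003, 0, 0, 0, 0.31]]}}

```text
time_s: 5.37
position: [0.4553, 0.0349, 0.1619]
tcp_rot: [[0.967, -0.255, -0.002], [-0.255, -0.967, 0.0], [-0.002, 0.0, -1.0]]
force: [-4.8, 1.4, 12.0]
opening: 0.342
grasp_force: 6.4
```

>>> {"name": "step_arm", "arguments": {"steps": [[0, 0, 0.003, 0, 0, 0, 0.31], [0, 0, 0.003, 0, 0, 0, 0.31]]}}

```text
time_s: 5.53
position: [0.4553, 0.0349, 0.1617]
tcp_rot: [[0.967, -0.255, -0.001], [-0.255, -0.967, 0.0], [-0.001, 0.0, -1.0]]
force: [-6.0, 1.2, 20.1]
opening: 0.343
grasp_force: 9.6
```

>>> {"name": "step_arm", "arguments": {"steps": [[-0.002, -0.01, -0.001, 0, 0, 0, 0.31], [-0.002, -0.02, -0.001, 0, 0, 0, 0.31], [-0.002, -0.03, -0.001, 0, 0, 0, 0.31], [-0.002, -0.03, -0.001, 0, 0, 0, 0.31]]}}

```text
time_s: 5.87
position: [0.4575, 0.0436, 0.1618]
tcp_rot: [[0.967, -0.255, -0.0], [-0.255, -0.967, -0.001], [-0.0, 0.001, -1.0]]
force: [-4.9, 0.2, 16.7]
opening: 0.343
grasp_force: 8.0
```

```bash
python3 - <<'E'
from h import *
s=read_state();print(s["time_s"],W2I(s["position"]),R2.T@s["force"][:2],s["force"][2])
a=capture("scene")["image"][130:230,240:370]
cv2.imwrite("pics/s4.png",cv2.resize(a,None,fx=5.5,fy=5.5,interpolation=cv2.INTER_CUBIC)[:,:,::-1])
E
```

```text
5.8667 [-80.3192795  -27.90617173 161.76043794] [-4.82821159 -1.08242435] 16.661285378313764
```

View pics/s4.png

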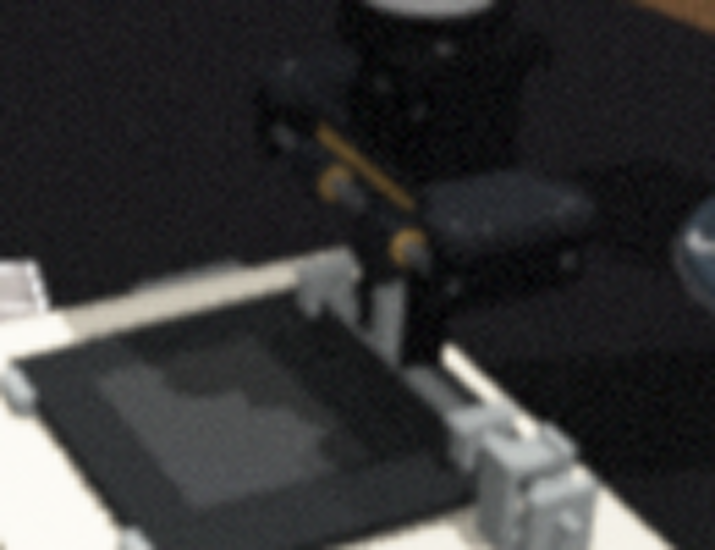

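The lid is down and level in the view. The tab at (388,320) is still between the fingers and the rod points at the keeper at (530,440). I keep sliding in +y.

>>> {"name": "step_arm", "arguments": {"steps": [[0, -0.01, 0, 0, 0, 0, 0.31], [0, -0.02, 0, 0, 0, 0, 0.31], [0, -0.027, 0, 0, 0, 0, 0.31], [0, -0.027, 0, 0, 0, 0, 0.31]]}}

```text
time_s: 6.25
position: [0.4595, 0.0514, 0.1618]
tcp_rot: [[0.967, -0.255, -0.001], [-0.255, -0.967, -0.001], [-0.0, 0.001, -1.0]]
force: [-4.8, -0.9, 16.1]
opening: 0.343
grasp_force: 8.0
```

>>> {"name": "step_arm", "arguments": {"steps": [[0, -0.01, 0, 0, 0, 0, 0.31], [0, -0.02, 0, 0, 0, 0, 0.31], [0, -0.027, 0, 0, 0, 0, 0.31], [0, -0.027, 0, 0, 0, 0, 0.31]]}}

```text
time_s: 6.58
position: [0.4615, 0.0592, 0.1618]
tcp_rot: [[0.967, -0.255, -0.001], [-0.255, -0.967, -0.001], [-0.0, 0.001, -1.0]]
force: [-5.5, -0.1, 15.5]
opening: 0.345
grasp_force: 8.0
```

```bash
python3 - <<'E'
from h import *
s=read_state();print(s["time_s"],W2I(s["position"]),R2.T@s["force"][:2],s["force"][2])
E
```

```text
6.5833 [-80.29340589 -11.75582092 161.79512914] [-5.25443074 -1.50858702] 15.52962880921788
```

>>> {"name": "step_arm", "arguments": {"steps": [[0, -0.007, 0, 0, 0, 0, 0.31], [0, -0.014, 0, 0, 0, 0, 0.31], [0, -0.014, 0, 0, 0, 0, 0.31]]}}

```text
time_s: 6.83
position: [0.4625, 0.0632, 0.1618]
tcp_rot: [[0.967, -0.255, -0.001], [-0.255, -0.967, -0.001], [-0.0, 0.001, -1.0]]
force: [-4.6, -0.4, 14.9]
opening: 0.342
grasp_force: 8.0
```

>>> {"name": "step_arm", "arguments": {"steps": [[0, -0.005, 0, 0, 0, 0, 0.31], [0, -0.01, 0, 0, 0, 0, 0.31], [0, -0.01, 0, 0, 0, 0, 0.31]]}}

```text
time_s: 7.08
position: [0.4633, 0.066, 0.1618]
tcp_rot: [[0.967, -0.255, -0.001], [-0.255, -0.967, -0.001], [-0.001, 0.001, -1.0]]
force: [-5.1, -1.7, 16.6]
opening: 0.346
grasp_force: 8.0
```

```bash
python3 - <<'E'
from h import *
s=read_state();print(s["time_s"],W2I(s["position"]),R2.T@s["force"][:2],s["force"][2])
a=capture("scene")["image"][130:230,240:370]
cv2.imwrite("pics/s5.png",cv2.resize(a,None,fx=5.5,fy=5.5,interpolation=cv2.INTER_CUBIC)[:,:,::-1])
E
```

```text
7.0833 [-80.30350865  -4.70258673 161.77687232] [-4.55014964 -2.94605857] 16.648488297569514
```

View pics/s5.png

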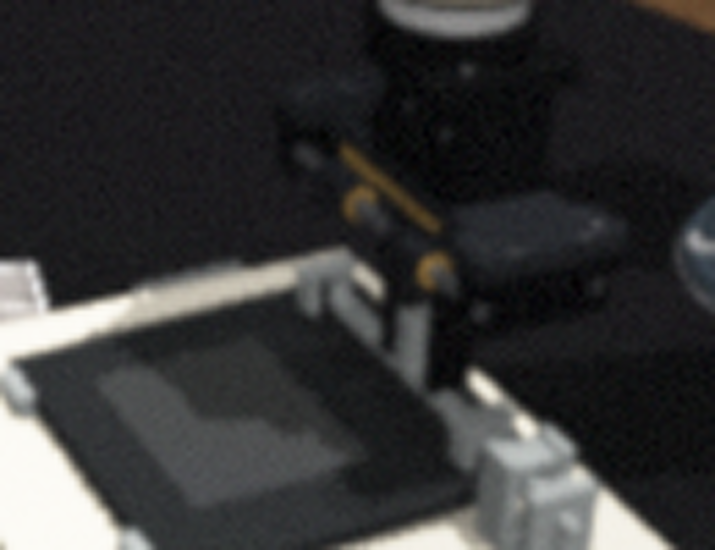

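The tab at (410,345) has moved with the fingers and the tip is in the keeper. The left finger is getting close to the left guide at (478,420), so I narrow the jaws while holding the rear finger in place.

>>> {"name": "step_arm", "arguments": {"steps": [[0, 0.006, 0, 0, 0, 0, 0.39], [0, 0.012, 0, 0, 0, 0, 0.47], [0, 0.017, 0, 0, 0, 0, 0.54], [0, 0.017, 0, 0, 0, 0, 0.54]]}}

```text
time_s: 7.47
position: [0.4625, 0.0615, 0.1618]
tcp_rot: [[0.967, -0.256, 0.001], [-0.256, -0.967, 0.001], [0.001, -0.001, -1.0]]
force: [-4.0, 2.8, 14.5]
opening: 0.247
grasp_force: 7.3
```

>>> {"name": "step_arm", "arguments": {"steps": [[0, -0.008, 0, 0, 0, 0, 0.54], [0, -0.017, 0, 0, 0, 0, 0.54], [0, -0.017, 0, 0, 0, 0, 0.54]]}}

```text
time_s: 7.72
position: [0.4639, 0.0661, 0.1618]
tcp_rot: [[0.967, -0.255, 0.001], [-0.255, -0.967, -0.001], [0.001, 0.001, -1.0]]
force: [-3.9, 0.3, 15.2]
opening: 0.234
grasp_force: 7.4
```

>>> {"name": "step_arm", "arguments": {"steps": [[0, -0.003, 0, 0, 0, 0, 0.54], [0, -0.006, 0, 0, 0, 0, 0.54], [0, -0.006, 0, 0, 0, 0, 0.54]]}}

```text
time_s: 7.97
position: [0.4643, 0.0676, 0.1618]
tcp_rot: [[0.967, -0.255, 0.0], [-0.255, -0.967, -0.001], [0.001, 0.001, -1.0]]
force: [-4.1, -0.4, 15.2]
opening: 0.233
grasp_force: 7.5
```

>>> {"name": "step_arm", "arguments": {"steps": [[0, -0.003, 0, 0, 0, 0, 0.54], [0, -0.006, 0, 0, 0, 0, 0.54], [0, -0.006, 0, 0, 0, 0, 0.54]]}}

```text
time_s: 8.22
position: [0.4645, 0.0685, 0.1618]
tcp_rot: [[0.967, -0.254, -0.0], [-0.254, -0.967, -0.003], [0.0, 0.003, -1.0]]
force: [-5.2, -3.6, 15.8]
opening: 0.231
grasp_force: 7.7
```

>>> {"name": "step_arm", "arguments": {"steps": [[0, -0.003, 0, 0, 0, 0, 0.54], [0, -0.006, 0, 0, 0, 0, 0.54], [0, -0.006, 0, 0, 0, 0, 0.54]]}}

```text
time_s: 8.47
position: [0.4646, 0.0691, 0.1618]
tcp_rot: [[0.968, -0.252, -0.001], [-0.252, -0.968, -0.005], [0.0, 0.005, -1.0]]
force: [-6.1, -9.1, 15.9]
opening: 0.229
grasp_force: 7.9
```

>>> {"name": "step_arm", "arguments": {"steps": [[0, -0.003, 0, 0, 0, 0, 0.54], [0, -0.003, 0, 0, 0, 0, 0.54]]}}

```text
time_s: 8.63
position: [0.4649, 0.0698, 0.1618]
tcp_rot: [[0.968, -0.252, -0.001], [-0.252, -0.968, -0.005], [0.0, 0.005, -1.0]]
force: [-4.9, -10.5, 15.8]
opening: 0.231
grasp_force: 7.9
```

```bash
python3 - <<'E'
from h import *
s=read_state();print(s["time_s"],W2I(s["position"]),R2.T@s["force"][:2],s["force"][2],s["opening"])
a=capture("scene")["image"][150:230,270:370]
cv2.imwrite("pics/s6.png",cv2.resize(a,None,fx=7,fy=7,interpolation=cv2.INTER_CUBIC)[:,:,::-1])
E
```

```text
8.6333 [-79.66017704  -0.69849745 161.76651505] [ -2.1388972  -11.35376445] 15.814498080702975 0.23100297191844463
```

View pics/s6.png

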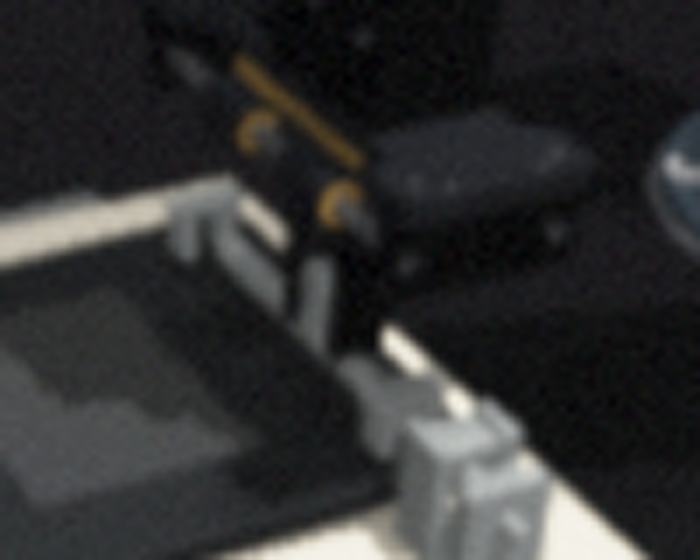

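The tab at (315,305) is between the jaws with the lid level. The fingertips may be slipping on the rod, so I push on gently until the rear finger bears on the tab.

>>> {"name": "step_arm", "arguments": {"steps": [[0, -0.003, 0, 0, 0, 0, 0.54], [0, -0.003, 0, 0, 0, 0, 0.54]]}}

```text
time_s: 8.85
position: [0.4653, 0.0705, 0.1618]
tcp_rot: [[0.968, -0.253, -0.001], [-0.253, -0.968, -0.005], [0.0, 0.005, -1.0]]
force: [-5.7, -10.0, 15.6]
opening: 0.233
grasp_force: 7.8
```

>>> {"name": "step_arm", "arguments": {"steps": [[0, -0.003, 0, 0, 0, 0, 0.54], [0, -0.003, 0, 0, 0, 0, 0.54]]}}

```text
time_s: 9.02
position: [0.4657, 0.0715, 0.1618]
tcp_rot: [[0.968, -0.253, -0.001], [-0.253, -0.968, -0.005], [0.001, 0.005, -1.0]]
force: [-6.1, -8.7, 15.6]
opening: 0.231
grasp_force: 7.6
```

>>> {"name": "step_arm", "arguments": {"steps": [[0, -0.003, 0, 0, 0, 0, 0.54], [0, -0.003, 0, 0, 0, 0, 0.54]]}}

```text
time_s: 9.18
position: [0.466, 0.0723, 0.1618]
tcp_rot: [[0.968, -0.253, -0.0], [-0.253, -0.968, -0.005], [0.001, 0.005, -1.0]]
force: [-5.1, -10.1, 15.0]
opening: 0.227
grasp_force: 7.6
```

>>> {"name": "step_arm", "arguments": {"steps": [[0, -0.003, 0, 0, 0, 0, 0.54], [0, -0.003, 0, 0, 0, 0, 0.54]]}}

```text
time_s: 9.35
position: [0.4663, 0.0731, 0.1618]
tcp_rot: [[0.968, -0.253, -0.0], [-0.253, -0.968, -0.005], [0.001, 0.005, -1.0]]
force: [-4.8, -10.8, 15.1]
opening: 0.232
grasp_force: 8.1
```

```bash
python3 - <<'E'
from h import *
s=read_state();print(s["time_s"],W2I(s["position"]),R2.T@s["force"][:2],s["force"][2],s["opening"])
E
```

```text
9.35 [-79.15582765   2.90874238 161.82197405] [ -1.94987758 -11.62969686] 15.145484041339254 0.2317653789572768
```

>>> {"name": "step_arm", "arguments": {"steps": [[0, -0.003, 0, 0, 0, 0, 0.54], [0, -0.003, 0, 0, 0, 0, 0.54]]}}

```text
time_s: 9.52
position: [0.4663, 0.0733, 0.1618]
tcp_rot: [[0.968, -0.252, -0.001], [-0.252, -0.968, -0.007], [0.001, 0.007, -1.0]]
force: [-6.0, -12.8, 17.0]
opening: 0.232
grasp_force: 9.6
```

>>> {"name": "step_arm", "arguments": {"steps": [[0, -0.003, 0, 0, 0, 0, 0.54], [0, -0.003, 0, 0, 0, 0, 0.54]]}}

```text
time_s: 9.68
position: [0.4664, 0.0735, 0.1618]
tcp_rot: [[0.968, -0.251, -0.001], [-0.251, -0.968, -0.008], [0.001, 0.009, -1.0]]
force: [-7.0, -16.1, 15.4]
opening: 0.232
grasp_force: 11.3
```

>>> {"name": "step_arm", "arguments": {"steps": [[0, 0.002, -0.005, 0, 0, 0, 0.54], [0, 0.003, -0.012, 0, 0, 0, 0.54], [0, 0.003, -0.02, 0, 0, 0, 0.54], [0, 0.003, -0.027, 0, 0, 0, 0.54], [0, 0.003, -0.027, 0, 0, 0, 0.54]]}}

```text
time_s: 10.1
position: [0.4657, 0.0737, 0.1676]
tcp_rot: [[0.968, -0.253, -0.003], [-0.253, -0.968, -0.006], [-0.002, 0.006, -1.0]]
force: [-2.1, -10.5, -4.0]
opening: 0.23
grasp_force: 5.6
```

```bash
python3 - <<'E'
from h import *
s=read_state();print(s["time_s"],W2I(s["position"]),R2.T@s["force"][:2],s["force"][2],s["opening"])
E
```

```text
10.1 [-79.88005524   3.32021533 167.61664972] [  0.58008561 -10.70038159] -4.0215020406907 0.23026934692401135
```

>>> {"name": "step_arm", "arguments": {"steps": [[0, 0.007, 0, 0, 0, 0, 0.54], [0, 0.014, 0, 0, 0, 0, 0.54], [0, 0.015, -0.01, 0, 0, 0, 0.5], [0, 0.015, -0.03, 0, 0, 0, 0.45], [0, 0.015, -0.08, 0, 0, 0, 0.45], [0, 0.015, -0.15, 0, 0, 0, 0.45], [0, 0.015, -0.25, 0, 0, 0, 0.45], [0, 0.015, -0.35, 0, 0, 0, 0.45]]}}

```text
time_s: 10.77
position: [0.4652, 0.0726, 0.275]
tcp_rot: [[0.967, -0.255, -0.001], [-0.255, -0.967, 0.0], [-0.001, -0.0, -1.0]]
force: [0.1, 0.3, 0.4]
opening: 0.277
grasp_force: 0.0
```

>>> {"name": "step_arm", "arguments": {"steps": [[0, 0.1, 0, 0, 0, 0, 0.45], [0, 0.2, 0, 0, 0, 0, 0.45], [0, 0.3, 0, 0, 0, 0, 0.45], [0, 0.4, 0, 0, 0, 0, 0.45], [0, 0.5, 0, 0, 0, 0, 0.45], [0, 0.6, 0, 0, 0, 0, 0.45], [0, 0.7, 0, 0, 0, 0, 0.45], [0, 0.7, 0, 0, 0, 0, 0.45]]}}

```text
time_s: 11.43
position: [0.4121, -0.1352, 0.2747]
tcp_rot: [[0.966, -0.26, 0.003], [-0.26, -0.966, -0.004], [0.004, 0.003, -1.0]]
force: [0.9, -0.2, 0.5]
opening: 0.274
grasp_force: 0.0
```

```bash
python3 - <<'E'
from h import *
s=read_state();print(s["time_s"],s["position"],s["force"])
a=capture("scene")["image"][150:230,240:370];b=capture("top")["image"][180:290,180:360]
g=lambda i,w:cv2.resize(i,(w,int(i.shape[0]*w/i.shape[1])),interpolation=cv2.INTER_CUBIC)[:,:,::-1]
A=g(a,480);B=g(b,480);cv2.imwrite("pics/s7.png",np.vstack([A,B])[:600])
t=capture("top");sc=capture("scene")
for tr in (36,40,44):
    q=L(165,54,-42+tr,.025);print(tr,proj(sc,q),proj(t,q))
E
```

```text
11.4333 [ 0.41210454 -0.13519155  0.27468898] [ 0.90889725 -0.18751959  0.52725305]
36 (np.float64(316.90628489524505), np.float64(186.87508801867375)) (np.float64(261.1711934875731), np.float64(248.1013706741802))
40 (np.float64(317.69395113090513), np.float64(187.60081042717127)) (np.float64(259.59782417190326), np.float64(247.68312620783308))
44 (np.float64(318.48647721616527), np.float64(188.33101049587182)) (np.float64(258.02449401516776), np.float64(247.26489215099852))
```

View pics/s7.png

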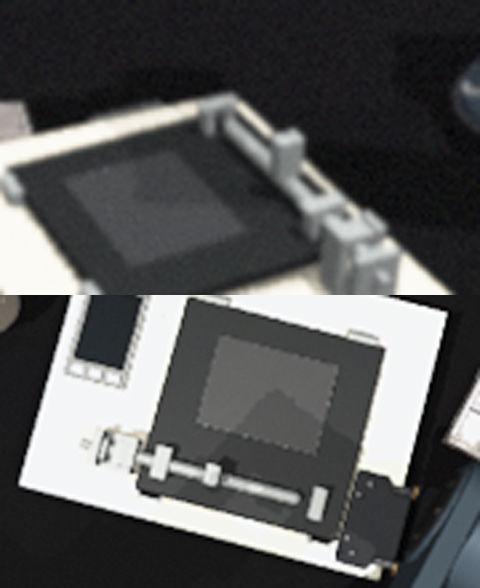

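The lid stays down with the rod through the keeper. The tab top at top-view pixel (259.5,246.4) gives a travel of about 40 mm, which is within the stop's range. The arm is clear.

```bash
python3 -c "
from rig import *
print(hand_in())"
```

```text
the job is handed in; nothing more can be done
None
```

The lid is shut on its rests and held by the bolt, which went through the keeper to the stop (about 40 mm of travel). The measured tool force peaked at about 20 N pressing down and 16 N pushing along the bolt. The arm is clear, and the job was handed in at about 11.5 s.

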